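Third hand: hold a heatsink against the sprung plate for screwing

TASK

Pick up the flanged heatsink and set it upright on the ledge of the grey cradle, between the two low guides, with its flange flat against the sprung plate; then press it in until the pointer stands between the two long marks on the scale, never driving the plate to its end stop. Finish while still holding it there with that steady push, ready for me to put the screws in, and leave the other things on the bench where they are.

Things in the scene. Friction and masses are not known exactly. Their poses are not given: they have to be found in the camera images.
- heatsink: The part: bare aluminium heatsink, 60 mm tall, about 0.25 kg, upright on the bench. From above a T: a block of five upright fins (x -20 to 20, y -18 to 18 mm, flat sides; grip it from above across these 36 mm) and a flange plate 80 wide (y), 6 thick, 60 tall, at its +x end, its flat mating face at x = 26 mm looking to +x. Origin: centre of the fin block, at the underside; z up.
- flange_face (a point): Centre of the heatsink's flat mating face, at x 26, y 0, z 30 mm in the heatsink's frame, axes parallel to it.
- cradle: Grey assembly cradle bolted to the bench, base plate 175 (x, -85 to 90) by 170 (y) mm, 12 thick. Origin: at bench height, directly below the front face of its sprung plate at rest, centred; x is the push direction, into the plate; z up. It carries a ledge, two guides, the sprung plate and, behind it, a fixed upright (x 48 to 60, top 88 mm) with the scale on top.
- ledge (a point): On the top of the cradle's flat ledge, 25 mm above the bench, at x -45, y 0 in the cradle's frame (axes parallel to it). The ledge spans x -75 to 40, y -65 to 65 mm. On it stand two low guides, 16 mm tall, inner sides at y = 45 and -45 mm, from x -20 to 35 mm, with flared lead-ins out to x -37 mm.
- scale (a point): Centre of the aluminium scale's top, 91 mm above the bench, at x 64, y 0 in the cradle's frame. Across it run two long dark marks (50 mm) at x 55 and 65 mm and a short zero mark at x 45 mm. A pointer carried by the plate (top 98 mm above the bench) rides above it.
- plate_face (a point): The cradle's sprung aluminium plate, 80 wide (y), 8 thick (x), from 27 to 85 mm above the bench; axes parallel to the cradle's. This point: centre of its front face (looking to -x), 55 mm above the bench; at rest at x 0, y 0, z 55 mm in the cradle's frame. It slides in +x against springs.
- gauge (a joint): How far the sprung plate is pushed in along the cradle's +x, m: 0 at rest, 0.030 at its end stop. The springs give 0.8 N per mm (friction 0.3 N). The pointer is over the zero mark at 0, over the first long mark at 0.010 (8 N), over the second at 0.020 (16 N). It springs back when let go.
- spare_sink: Bystander: a small flangeless finned cooling block lying on the bench, 50 x 42 x 28 tall; origin under its centre (mm).
- transformer: Bystander: a dark transformer, 60 x 66 x 46 tall; origin under its centre (mm).
- can: Bystander: an upright aluminium capacitor can, 35 across, 52 tall; origin under its centre (mm).
- jar: Bystander: a glass screw jar with steel lid, 60 across, 70 tall; origin under its centre (mm).
- tray: Bystander: an empty grey four-compartment parts tray, 120 x 90 x 30 tall; origin under its centre (mm).
- driver: Bystander: a screwdriver with wooden handle lying flat, along its own x; origin on its underside (mm).
- valve_tube: Bystander: a small upright glass radio valve, 22 across, 60 tall; origin under its centre (mm).
Mind the look-alikes: they are no part of the job. What is shaped like the heatsink but orange or red is not meant.

How it is judged:
By the outcome, as a careful person would: the job done as asked, in the order asked, and still so for the second after the job is handed in, while the arm keeps its last pose, push and grip.
It also fails if it takes over 42 s, if anything falls off the work surface, if the arm or the gripper's body presses on something with over 40 N, if the wrist force passes 120 N, or if a joint passes its speed limit or range.

ROBOT

A 6-joint arm with a two-finger parallel gripper is mounted at the origin on the work surface. World frame = base frame: x ahead of the robot, y to its left, z up, the work surface at z = 0. Lengths are in m, angles in degrees, forces in N, time in s.
With the tool pointing down it reaches from about 0.3 to 0.875 m from the base axis. Payload 6.4 kg.
Tool frame: the origin (TCP) lies midway between the tips of the shut fingers; the grasp point (between the pads) lies 19 mm behind it; z points along the fingers, y is the direction in which the jaws open and shut (so a half turn about z gives the same grasp; the last joint's range is limited). The gripper opens to 88 mm and grips with 3 to 60 N. Pads are 18 mm wide; open, the fingers measure 123 mm over their backs; the gripper's body (75 mm by 187 mm) begins 45 mm behind the grasp point.
Start: joints at [56.935, 10.359, 92.074, -0, 77.567, -11.82], TCP at [0.208, 0.536, 0.239] pointing down, gripper open.
Joint ranges: [-171.53, 171.53], [-51.25, 118.39], [17.06, 147.69], [-65.23, 245.23], [0, 150.52], [-178.68, 178.68]. Speed limits (degrees/s): [147.25, 147.25, 172.46, 180, 180, 180].

INTERFACE

Orientations are given as a 3x3 rotation matrix whose columns are the frame's x, y, z axes.
In Python, from workcell import manip gives the robot as it stands.
- The arm moves only by the shell command python3 -m jog 'ROWS'. ROWS is JSON, a list that holds one entry, the list of rows, each a list of 7 numbers: the shift along the tool's x, y, z in mm, then the turn, a rotation vector about the tool's x, y, z in rad, then the finger opening in mm, from 0 to 88.1. In form: [[[tx, ty, tz, ax, ay, az, fingers], ...]]. A call has exactly 5 rows; each row is the pose to reach, as a shift and turn from the pose measured when the call began, along the tool's axes at that moment; what a row does not reach only later rows make up. A row lasts 1/12 s, in which the tool goes at most 41.7 mm and 7.16 degrees, less where a joint would pass 70% of its speed; a pose out of reach is approached as far as the arm can. A call with a gripper value outside its range is refused whole. The fingers move at their own pace and stop on an object; the grip force is fixed at half the most. Time passes only in rows, so rows that repeat a pose let the fingers close, or fill a call up. It gives the time, the measured TCP pose, the force and the opening at its end, in the units of the state.
- manip.observe(): the state, without advancing time (a new reading comes with each control period).
- manip.grab_frame(name): name is "side" or "top"; returns (picture, depth): 400x640x3 uint8, red, green, blue; 400x640 float32, m along the optical axis (not along the pixel's ray), 0 where there is no reading.
- manip.calibration(name): a dict with "fx", "fy", "cx", "cy" (pixels), "eye" and "rotation" of the camera in the world. Camera axes: x right, y down, z forward; pixel columns grow to the right and rows downward; lengths in m; the calibration is good to about 2 mm. A picture is of the moment at which its call begins. calibration takes no time and is no camera call.
- manip.close_job(): hands the job in, once; it reports no verdict.
The state is a dict: "clock": time; "joint_positions": joint angles; "qd": joint speeds; "tau": joint torques, N m; "tcp_pos": TCP position; "eef_rot": TCP orientation; "wrist_force": force on the tool from outside, world axes, zero at the start; "torque": the same for the moment, N m; "gripper_width": opening from 0.0 (shut) to 1.0 (fully open).
Only numpy, scipy, OpenCV 4.12 (cv2) and the standard library are available. Lean on these libraries where they do the work, as an engineer would, in place of code of your own. Each camera call takes 0.05 s, during which the arm holds its last target.

## Working session

There is one attempt and no reset: what is moved stays moved. The work goes in short steps, Python scripts to look and compute and a shell command to move; the robot and the scene stay as the last step left them, time stands still between calls to the robot, and variables do not carry over. Pictures are saved under pics/ and viewed, and the job is handed in when it is done.

```bash
ls; mkdir -p pics
cat > h.py <<'E'
import numpy as np, cv2
from workcell import manip
def grab(n,f):
    p,d=manip.grab_frame(n); cv2.imwrite(f'pics/{f}.png',p[:,:,::-1]); np.save(f'pics/{f}.npy',d); return p,d
def world(n,u,v,d):
    c=manip.calibration(n); R=np.array(c['rotation']); e=np.array(c['eye'])
    return e+R@(np.array([(u-c['cx'])/c['fx'],(v-c['cy'])/c['fy'],1])*d)
def atz(n,u,v,z):
    c=manip.calibration(n); R=np.array(c['rotation']); e=np.array(c['eye'])
    r=R@np.array([(u-c['cx'])/c['fx'],(v-c['cy'])/c['fy'],1]); return e+r*(z-e[2])/r[2]
def proj(n,p):
    c=manip.calibration(n); R=np.array(c['rotation']); e=np.array(c['eye'])
    q=R.T@(np.array(p)-e); return q[0]/q[2]*c['fx']+c['cx'], q[1]/q[2]*c['fy']+c['cy']
def crop(f,u0,v0,u1,v1,s,o):
    im=cv2.imread(f'pics/{f}.png')[v0:v1,u0:u1]; cv2.imwrite(f'pics/{o}.png',cv2.resize(im,None,fx=s,fy=s,interpolation=cv2.INTER_CUBIC))
E
python3 - <<'E'
from h import *
for n in('top','side'):
    grab(n,n+'0'); c=manip.calibration(n); print(n,c)
print(manip.observe())
E
```

```text
pics
top {'fx': 468.71909054840677, 'fy': 468.71909054840677, 'cx': 319.88361463831967, 'cy': 198.88334484171392, 'eye': array([ 0.44834894, -0.00718534,  1.5186986 ]), 'rotation': array([[-0.02124678, -0.995992  ,  0.08688212],
       [-0.99961219,  0.02272764,  0.01609091],
       [-0.01800105, -0.08650655, -0.99608864]])}
side {'fx': 484.14300536117725, 'fy': 484.14300536117725, 'cx': 320.80598691715124, 'cy': 193.950194538947, 'eye': array([0.49782475, 0.85845364, 0.94262615]), 'rotation': array([[-0.9937101 , -0.08951215,  0.06728906],
       [-0.11091299,  0.70384019, -0.70164613],
       [ 0.01544511, -0.70469608, -0.70934116]])}
{'clock': 0.1, 'joint_positions': array([ 5.69374628e+01,  1.03945333e+01,  9.21241057e+01, -1.22825894e-03,
        7.75678392e+01, -1.18221834e+01]), 'qd': array([ 0.00723193, -0.15291182, -0.09255732, -0.07748554,  0.05072724,
       -0.09223807]), 'tau': array([ 1.59595824e-03, -4.34826422e+01, -3.42693973e+01,  7.03821145e-02,
        3.40787612e-02, -7.65660457e-05]), 'tcp_pos': array([0.20806026, 0.53553572, 0.23794605]), 'eef_rot': array([[-9.32070437e-01,  3.62276209e-01, -8.05876800e-04],
       [ 3.62276991e-01,  9.32069607e-01, -1.27635404e-03],
       [ 2.88740569e-04, -1.48160249e-03, -9.99998861e-01]]), 'wrist_force': array([-0.57006198, -0.37173105,  0.25075557]), 'torque': array([-0.01559745, -0.01458079,  0.00528148]), 'gripper_width': 0.9993512994372797}
```

View pics/top0.png

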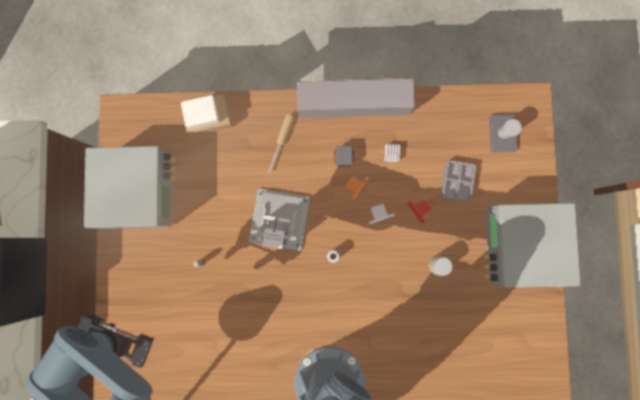

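View pics/side0.png

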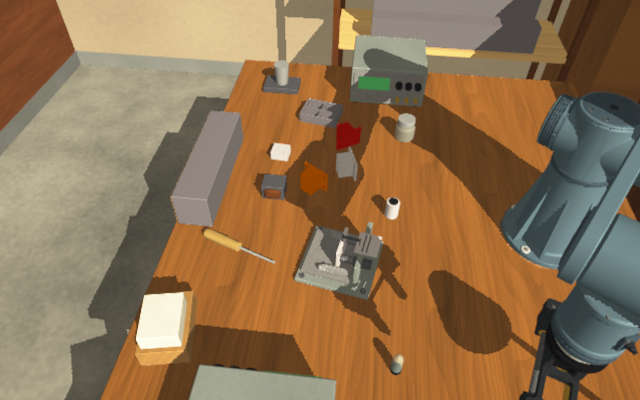

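Candidates for the heatsink in the top view are orange (355,187), red (419,210), bare grey (381,213) and the flangeless spare (392,152). The grey one at (381,213) matches the description, so I'll check it in close crops.

Run:
```python
from h import *
a=cv2.imread('pics/top0.png')
x=cv2.resize(a[195:230,360:402],None,fx=9,fy=9,interpolation=cv2.INTER_CUBIC)
y=cv2.resize(a[182:254,243:315],None,fx=8,fy=8,interpolation=cv2.INTER_CUBIC)
cv2.imwrite('pics/c_hs.png',x);cv2.imwrite('pics/c_cr.png',y)
crop('side0',285,215,395,305,7,'c_cr_s')
crop('side0',325,140,370,190,10,'c_hs_s')
```

```text
(no output)
```

View pics/c_hs.png

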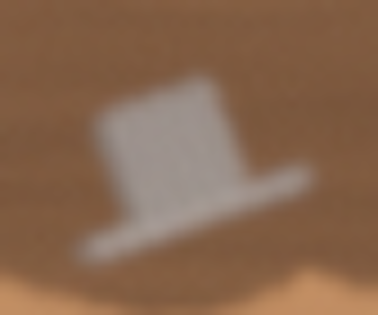

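View pics/c_cr.png

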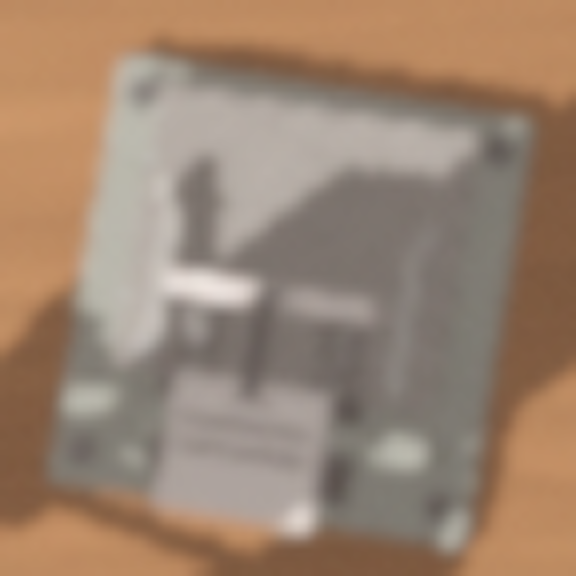

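View pics/c_cr_s.png

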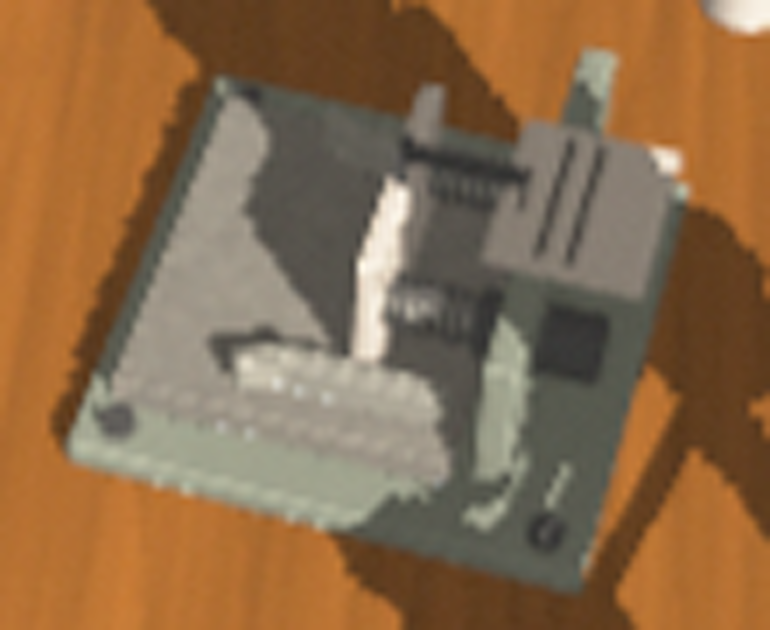

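View pics/c_hs_s.png

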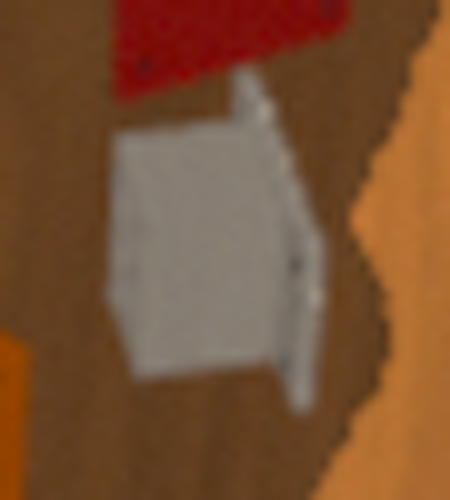

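Run:
```python
from h import *
d=np.load('pics/top0.npy')
V,U=np.mgrid[0:400,0:640]
c=manip.calibration('top');R=c['rotation']
P=np.stack([(U-c['cx'])/c['fx'],(V-c['cy'])/c['fy'],np.ones_like(U)],-1)*d[...,None]@R.T+c['eye']
Z=(P[...,2]*1000).round().astype(int)
np.set_printoptions(linewidth=250)
print(Z[203:226,366:398])
print('cradle');print(Z[188:252:2,248:312:2])
```

```text
[[  -3    1    3   -4    1    3    0    1   -4    5    0    1   -1    7   -2   -4   62    3   -2    4    3    3    1   -1   -4   -1    5    4   -1    2   -8   -6]
 [  -7    3    2    6   -2    4   -1   -5   -2    3   -1    0    5   59   38   57   64 1519    8    0    2   -1    0   -1   -3   -1    4   -1   -1    4    2    2]
 [   3   -2   -3    2   -1    2    4    0   -5    4   56   64   45   63   60   54   61    4    0    0    0    3   -2   -1    4    4    6    4   -3    0    5   -5]
 [  -4    2    1    3    3    4   -2    0   54   60   58   65   43   62   65   40   59   56    2   -3   -3    1   -3   -4   -4    0    2   -4    2   -3    0    3]
 [   5   -4    2   -5   -1   57   58   35   61   57   46   68   63   50   62   34   52   61    2    2    5   -4   -3    1   -1   -1   -1    4    2   -1    8    2]
 [  -1    2    6    3   15   45   65   64   46   58   31   58   60   43   61 1519   52   60    5   -6   -1    1    1   -4   -2   -4   -1    1   -3   -2    3    4]
 [   6   -1   -2    5    5   30   58   61   36   62   52   49   65   32   54   59   41   60   64    1    4    0   -6   -2 
[... 2112 characters left out ...]
2    2   -2    5    3    0    4    0    6   -9]
 [   5    1   15   40   -2    4    3    3   -1   -1    2   -7   -1    3   -2    0    3    5    2    3    5    0   -2   -4    2    4    4    3    6    6   -6    0]
 [   1    2    3    3    1    1    0   -1   -1    2    5    4   -4   -1    1    4    0    2   -2    6   -1    3   -3   -1    3    3    2   -2    1   -5    2   -3]
 [  -2    2    0    2    6    7    0    3    2    2    4    0   -1    1    2   -6    0   -6    2    0   -2    2    8   -3    4    1    2   -1   -6   -1    2    0]]
cradle
[[ 4 -1  1 ...  2 -1  6]
 [-4  8 -4 ...  0  4  4]
 [ 1  2  0 ... -1  2 -2]
 ...
 [ 3 -1  0 ... -6  1 -1]
 [ 0  0 -2 ...  3  2  1]
 [-2  1  3 ...  3 -3 -3]]
```

```bash
cat > fit.py <<'E'
from h import *
from scipy.optimize import differential_evolution, minimize
V,U=np.mgrid[0:400,0:640]
def cloud(n,d):
    c=manip.calibration(n);R=c['rotation']
    return np.stack([(U-c['cx'])/c['fx'],(V-c['cy'])/c['fy'],np.ones_like(U)],-1)*d[...,None]@np.array(R).T+c['eye']
def boxpts(x0,x1,y0,y1,z0,z1):
    return np.array([[x,y,z] for x in(x0,x1) for y in(y0,y1) for z in(z0,z1)])/1000
def sil(n,pose,boxes,S=4,win=None):
    x,y,a=pose;u0,v0,u1,v1=win
    m=np.zeros(((v1-v0)*S,(u1-u0)*S),np.uint8);c,s=np.cos(a),np.sin(a)
    for b in boxes:
        q=boxpts(*b);w=np.c_[x+c*q[:,0]-s*q[:,1],y+s*q[:,0]+c*q[:,1],q[:,2]]
        p=np.array([proj(n,k) for k in w]);p=((p-[u0,v0]+.5)*S-.5).astype(np.float32)
        cv2.fillConvexPoly(m,np.round(cv2.convexHull(p)*16).astype(np.int32),1,shift=4)
    return cv2.resize(m.astype(np.float32),(u1-u0,v1-v0),interpolation=cv2.INTER_AREA)
def fitsil(n,d,p0,boxes,win,thr,span=(.01,.01,.15)):
    z=cloud(n,d)[...,2];u0,v0,u1,v1=win
    M=((z>thr)&(z<.3))[v0:v1,u0:u1].astype(np.uint8)
    M=cv2.morphologyEx(M,cv2.MORPH_CLOSE,np.ones((3,3)))
    k,l,st,_=cv2.connectedComponentsWithStats(M); M=(l==1+np.argmax(st[1:,4])).astype(np.float32)
    f=lambda p:np.abs(sil(n,p,boxes,4,win)-M).sum()
    r=differential_evolution(f,[(a-s,a+s) for a,s in zip(p0,span)],maxiter=40,popsize=10,seed=0,tol=1e-4)
    return r.x,r.fun,M.sum()
HS=[(-20,20,-18,18,0,60),(20,26,-40,40,0,60)]
E
python3 - <<'E'
from fit import *
d=np.load('pics/top0.npy');ds=np.load('pics/side0.npy')
g=lambda x,y,s,u0,v0:((x+.5)/s-.5+u0,(y+.5)/s-.5+v0)
print('flange ends',[atz('top',*g(x,y,9,360,195),.06) for x,y in((85,255),(308,172))], 'back',[atz('top',*g(x,y,9,360,195),.06) for x,y in((98,115),(208,78))])
fl,fr=[atz('top',*g(x,y,9,360,195),.06) for x,y in((85,255),(308,172))]
t=(fl-fr)[:2];print(np.linalg.norm(t)); a=np.arctan2(t[1],t[0])+np.pi/2 # flange y axis?
n=np.array([np.cos(a),np.sin(a)]); print('n',n)
m=((fl+fr)/2)[:2]; p0=(*(m-.023*n),a)
print('p0',p0)
r=fitsil('top',d,p0,HS,(358,194,404,232),.02);print('HS top',r)
# side check
print('proj side', proj('side',[r[0][0],r[0][1],.06]))
rs=fitsil('side',ds,r[0],HS,(326,146,366,190),.012);print('HS side',rs)
C=[atz('top',*g(x,y,8,243,182),.012) for x,y in((122,55),(535,115),(50,480),(465,552))]
for q in C: print(q)
print([np.linalg.norm(C[i]-C[j]) for i,j in((0,1),(2,3),(0,2),(1,3))])
E
```

```text
flange ends [array([ 0.4973102 , -0.13450498,  0.06      ]), array([ 0.52424941, -0.21220514,  0.06      ])] back [array([ 0.54558868, -0.14045964,  0.06      ]), array([ 0.55755993, -0.1788378 ,  0.06      ])]
0.08223768128550962
n [-0.94482433 -0.32757746]
p0 (np.float64(0.5325107649986586), np.float64(-0.16582077505938755), np.float64(3.475331072408009))Traceback (most recent call last):
  File "<stdin>", line 10, in <module>
  File "fit.py", line 23, in fitsil
    r=differential_evolution(f,[(a-s,a+s) for a,s in zip(p0,span)],maxiter=40,popsize=10,seed=0,tol=1e-4)
    return fun(*args, **kwargs)
    ret = solver.solve()
    next(self)
    ~~~~^^^^^^
    energy = self.func(parameters)
    return self.f(x, *self.args)
           ~~~~~~^^^^^^^^^^^^^^^
  File "fit.py", line 22, in <lambda>
    f=lambda p:np.abs(sil(n,p,boxes,4,win)-M).sum()
                      ~~~^^^^^^^^^^^^^^^^^
  File "fit.py", line 14, in sil
    p=np.array([proj(n,k) for k in w]);p=((p-[u0,v0]+.5)*S-.5).astype(np.float32)
                ~~~~^^^^^
  File "h.py", line 12, in proj
    c=manip.calibration(n); R=np.array(c['rotation']); e=np.array(c['eye'])
ValueError: time passes only in moves, steps and waits
```

Too many calibration calls; cache it.

```bash
sed -i "s/^from workcell import manip/from workcell import manip as _m\nimport functools\nclass M_:\n    observe=staticmethod(_m.observe); grab_frame=staticmethod(_m.grab_frame)\n    calibration=staticmethod(functools.lru_cache(None)(_m.calibration))\nmanip=M_/" h.py
python3 - <<'E'
from fit import *
d=np.load('pics/top0.npy');ds=np.load('pics/side0.npy')
g=lambda x,y,s,u0,v0:((x+.5)/s-.5+u0,(y+.5)/s-.5+v0)
p0=(.5325,-.1658,3.4753)
r=fitsil('top',d,p0,HS,(358,194,404,232),.02);print('HS top',r)
rs=fitsil('side',ds,r[0],HS,(326,146,366,190),.015);print('HS side',rs)
C=[atz('top',*g(x,y,8,243,182),.012) for x,y in((122,55),(535,115),(50,480),(465,552))]
for q in C: print(q)
print([np.linalg.norm(C[i]-C[j]) for i,j in((0,1),(2,3),(0,2),(1,3))])
v=(C[2]+C[3]-C[0]-C[1]);a=np.arctan2(v[1],v[0])
e=np.array([np.cos(a),np.sin(a)]); m=np.mean(C,0)[:2]; o=m-.0025*e
print('cradle0',o,a)
CR=[(-85,90,-85,85,0,12),(-75,40,-65,65,0,25),(0,8,-40,40,27,85),(48,60,-30,30,0,88)]
r=fitsil('top',d,(o[0],o[1],a%(2*np.pi)),CR,(240,178,320,258),.006);print('CR',r, np.degrees(r[0][2]))
r=fitsil('side',ds,(o[0],o[1],a%(2*np.pi)),CR,(285,215,395,305),.008);print('CRside',r)
E
```

```text
HS top (array([ 0.53437825, -0.16671291,  3.4673664 ]), np.float64(27.5625), np.float32(219.0))
HS side (array([ 0.53382737, -0.17628932,  3.44743203]), np.float64(75.375), np.float32(442.0))
[0.61833484 0.2175944  0.012     ]
[0.59008734 0.05069069 0.012     ]
[0.44746682 0.24823084 0.012     ]
[0.41526995 0.08207997 0.012     ]
[np.float64(0.16927719906053473), np.float64(0.1692416863275036), np.float64(0.17359283512714752), np.float64(0.1776130824766152)]
cradle0 [0.52025044 0.14920746] 2.9640536173542777
CR (array([0.52034973, 0.15116807, 2.95969561]), np.float64(192.5625), np.float32(3055.0)) 169.57806707936834
CRside (array([0.51904236, 0.14396658, 2.96612194]), np.float64(235.5625), np.float32(4479.0))
```

```bash
cat >> fit.py <<'E'
CRB=[(-85,90,-85,85,0,12),(-75,40,-65,65,24.9,25),(0,8,-40,40,27,85),(54.9,55.1,-25,25,91,91),(64.9,65.1,-25,25,91,91),(-20,35,45,45.2,25,41),(-20,35,-45.2,-45,25,41)]
def overlay(f,n,win,s,items,o):
    u0,v0,u1,v1=win
    im=cv2.resize(cv2.imread(f'pics/{f}.png')[v0:v1,u0:u1],None,fx=s,fy=s,interpolation=cv2.INTER_CUBIC)
    for (x,y,a),boxes,col in items:
        c_,s_=np.cos(a),np.sin(a)
        for b in boxes:
            q=boxpts(*b);w=np.c_[x+c_*q[:,0]-s_*q[:,1],y+s_*q[:,0]+c_*q[:,1],q[:,2]]
            p=np.array([proj(n,k) for k in w]);p=np.round(((p-[u0,v0]+.5)*s-.5)).astype(int)
            for i in range(8):
                for j in (1,2,4):
                    if i&j==0: cv2.line(im,tuple(map(int,p[i])),tuple(map(int,p[i|j])),col,1)
    cv2.imwrite(f'pics/{o}.png',im)
E
python3 - <<'E'
from fit import *
c=(.5203,.1503,2.9615);h=(.5344,-.1667,3.4673)
overlay('top0','top',(243,182,315,254),8,[(c,CRB,(0,0,255))],'o1')
overlay('side0','side',(285,215,395,305),7,[(c,CRB,(0,0,255))],'o2')
overlay('top0','top',(360,195,402,230),12,[(h,HS,(0,0,255))],'o3')
overlay('side0','side',(320,140,370,190),10,[(h,HS,(0,0,255))],'o4')
a=cv2.imread('pics/o3.png');b=cv2.imread('pics/o4.png')
m=np.zeros((500,1004,3),np.uint8);m[:420,:504]=a;m[:,504:]=b;cv2.imwrite('pics/o34.png',cv2.resize(m,(800,398)))
E
```

```text
(no output)
```

View pics/o1.png

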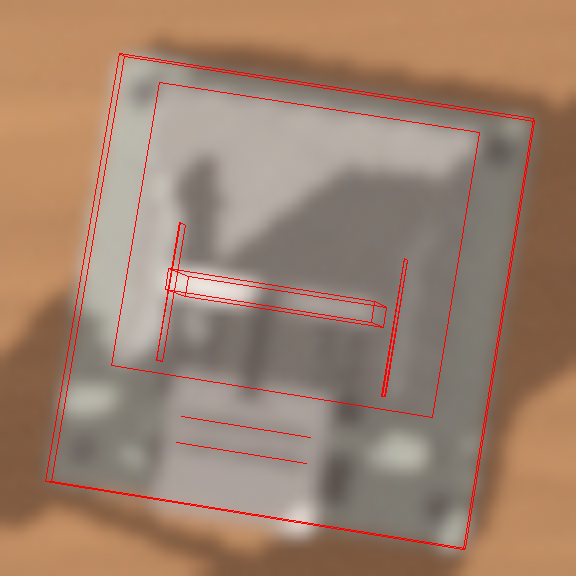

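View pics/o2.png

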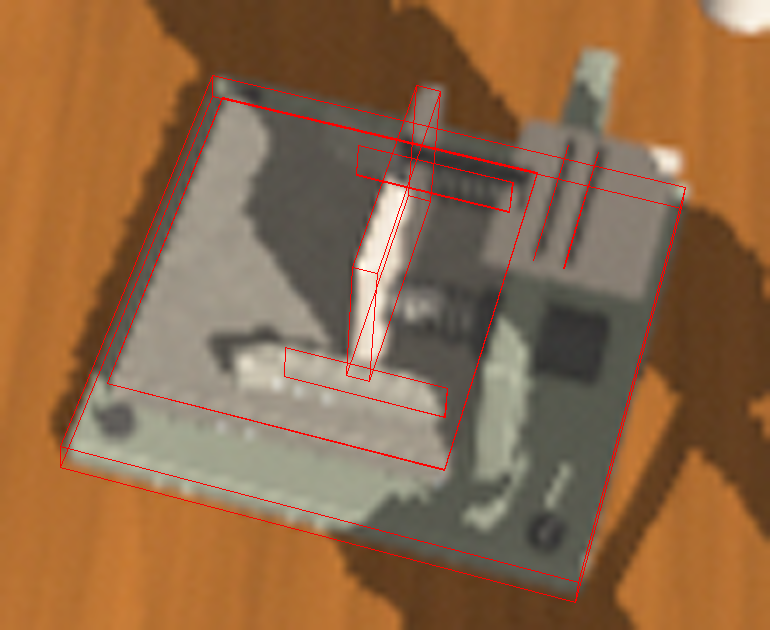

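View pics/o34.png

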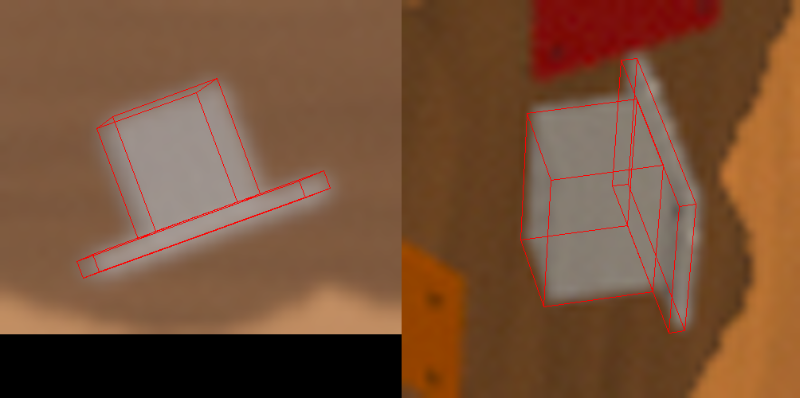

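The overlays match in both views. The grey heatsink is at (0.534,-0.167), its x axis at yaw 198.7°; the cradle origin is at (0.520,0.150), push direction at yaw 169.7°. Next I work out the first move.

```bash
cat > go.py <<'E'
import sys
from h import *
from scipy.spatial.transform import Rotation as Ro
C=(.5203,.1503,np.radians(169.68));H=(.5344,-.1667,np.radians(198.66))
def loc(f,x,y): return f[0]+np.cos(f[2])*x-np.sin(f[2])*y, f[1]+np.sin(f[2])*x+np.cos(f[2])*y
def go(xy,z,yaw):
    s=manip.observe();R=np.array(s['eef_rot']);c,n=np.cos(yaw),np.sin(yaw)
    T=np.array([[c,n,0],[n,-c,0],[0,0,-1]])
    print('shift',(R.T@(np.array([*xy,z])-s['tcp_pos'])*1000).round(1),'turn',(Ro.from_matrix(R.T@T).as_rotvec()).round(4))
def st():
    s=manip.observe();R=np.array(s['eef_rot']);p=s['tcp_pos']
    a=C[2];d=p[:2]-np.array(C[:2]);e=np.array([np.cos(a),np.sin(a)]);f=np.array([-e[1],e[0]])
    F=s['wrist_force']
    print('t',s['clock'],'tcp',p.round(4),'incradle',(d@e*1000).round(1),(d@f*1000).round(1),'yaw',np.degrees(np.arctan2(R[1,0],R[0,0])).round(2),'tilt',R[:2,2].round(4),'F x,y,z(cradle)',(F[:2]@e).round(2),(F[:2]@f).round(2),F[2].round(2),'torque',s['torque'].round(2),'g',s['gripper_width'].__round__(3),'j',s['joint_positions'].round(0))
E
python3 -c "
from go import *
go(H[:2],.16,H[2])"
```

```text
shift [-558.6 -536.2   78.6] turn [-0.0013 -0.0008 -0.6964]
```

```bash
python3 -m jog '[[[-28,-27,0,0,0,0,60],[-56,-54,0,0,0,0,60],[-84,-81,0,0,0,0,60],[-112,-107,0,0,0,0,60],[-140,-134,0,0,0,0,60]]]'; python3 -m jog '[[[-28,-27,0,0,0,-0.07,60],[-56,-54,0,0,0,-0.14,60],[-84,-81,0,0,0,-0.21,60],[-112,-107,0,0,0,-0.28,60],[-140,-134,0,0,0,-0.35,60]]]'; python3 -c "
from go import *
st();go(H[:2],.16,H[2])"
```

```text
clock: 0.52
tcp_pos: [0.29, 0.3583, 0.2376]
eef_rot: [[-0.932, 0.362, -0.001], [0.362, 0.932, -0.002], [0.001, -0.002, -1.0]]
wrist_force: [1.1, 0.5, -0.1]
gripper_width: 0.683
clock: 0.93
tcp_pos: [0.3723, 0.181, 0.2378]
eef_rot: [[-1.0, 0.016, -0.001], [0.016, 1.0, -0.002], [0.001, -0.002, -1.0]]
wrist_force: [1.0, 0.4, 0.1]
gripper_width: 0.681
t 0.9333 tcp [0.3723 0.181  0.2378] incradle 151.1 -3.7 yaw 179.07 tilt [-0.001  -0.0016] F x,y,z(cradle) -0.91 -0.57 0.05 torque [-0.   -0.02  0.02] g 0.681 j [  9. -11. 114.  -0.  78. -80.]
shift [-167.9 -344.9   78.2] turn [-0.0014 -0.0013 -0.342 ]
```

```bash
python3 -m jog '[[[-17,-36,0,0,0,-0.07,60],[-34,-72,0,0,0,-0.14,60],[-51,-108,0,0,0,-0.21,60],[-68,-144,0,0,0,-0.28,60],[-85,-180,0,0,0,-0.342,60]]]'; python3 -c "
from go import *
st();go(H[:2],.12,H[2])"
```

```text
clock: 1.35
tcp_pos: [0.4545, -0.0023, 0.2378]
eef_rot: [[-0.946, -0.323, -0.001], [-0.323, 0.946, -0.001], [0.001, -0.001, -1.0]]
wrist_force: [1.5, 0.2, 0.5]
gripper_width: 0.678
t 1.35 tcp [ 0.4545 -0.0023  0.2378] incradle 37.4 162.0 yaw -161.16 tilt [-0.0011 -0.0014] F x,y,z(cradle) -1.46 -0.47 0.53 torque [-0.   -0.06  0.04] g 0.678 j [ -15.   -6.  109.   -0.   77. -124.]
shift [ -22.7 -181.3  118. ] turn [-0.001  -0.0015  0.0032]
```

```bash
python3 -m jog '[[[-5,-37,12,0,0,0,60],[-10,-75,35,0,0,0,60],[-15,-112,60,-0.001,-0.001,0.003,60],[-20,-148,85,-0.001,-0.001,0.003,60],[-23,-181,108,-0.001,-0.001,0.003,60]]]'; python3 -m jog '[[[0,0,0,0,0,0,60],[0,0,0,0,0,0,60],[0,0,0,0,0,0,60],[0,0,0,0,0,0,60],[0,0,0,0,0,0,60]]]' >/dev/null; python3 -c "
from go import *
from fit import overlay,HS
st();go(H[:2],.016,H[2]); grab('side','side1')
overlay('side1','side',(270,80,430,200),5,[(H,HS,(0,255,0))],'s1')"
```

```text
clock: 1.77
tcp_pos: [0.5324, -0.1625, 0.1328]
eef_rot: [[-0.948, -0.32, -0.0], [-0.32, 0.948, -0.0], [0.0, 0.0, -1.0]]
wrist_force: [1.1, 0.4, 1.4]
gripper_width: 0.679
t 2.1833 tcp [ 0.5329 -0.1616  0.1345] incradle -68.3 304.6 yaw -161.27 tilt [ 0.0018 -0.0011] F x,y,z(cradle) 0.14 0.11 0.15 torque [ 0.08  0.07 -0.01] g 0.682 j [ -29.   15.  100.   -0.   65. -138.]
shift [  0.4  -5.1 118.5] turn [-0.0016  0.0014  0.0012]
```

View pics/s1.png

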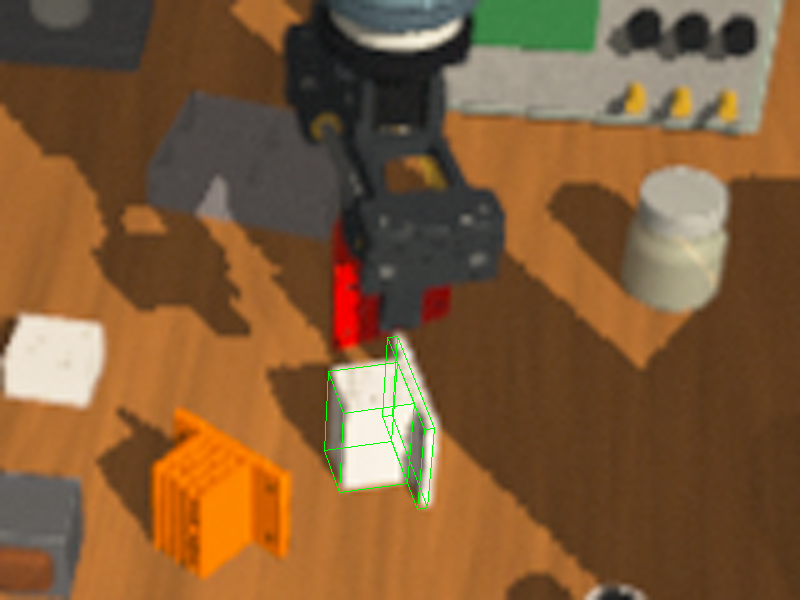

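```bash
python3 -c "
from fit import *
from go import H
P=cloud('top',np.load('pics/top0.npy'))
im=cv2.imread('pics/top0.png').astype(int)
for name,m in (('red',(im[...,2]>90)&(im[...,1]<45)&(im[...,0]<45)),('orange',(im[...,2]>120)&(im[...,0]<40))):
  q=P[m&(P[...,2]>.015)&(P[...,2]<.09)&(P[...,0]>.4)&(P[...,0]<.7)]
  d=q[:,:2]-H[:2];a=H[2];x=d@[np.cos(a),np.sin(a)];y=d@[-np.sin(a),np.cos(a)]
  print(name,len(q),x.min(),x.max(),y.min(),y.max(), 'near |x|<.03:',np.sort(y[abs(x)<.03])[:5],np.sort(-abs(y[abs(x)<.03]))[-5:])
"
```

```text
Traceback (most recent call last):
ValueError: zero-size array to reduction operation minimum which has no identity
```

```bash
python3 -c "
from fit import *
from go import H
P=cloud('top',np.load('pics/top0.npy'))
m=(P[...,2]>.02)&(P[...,2]<.09)
d=P[...,:2]-np.array(H[:2]);a=H[2];x=d@[np.cos(a),np.sin(a)];y=d@[-np.sin(a),np.cos(a)]
k=m&(abs(x)<.12)&(abs(y)<.16)
c=np.zeros((32,24),int)
np.add.at(c,(((y[k]+.16)*100).astype(int),((x[k]+.12)*100).astype(int)),1)
for i,r in enumerate(c): print(i*10-160,''.join('#' if v>1 else '.' for v in r))
"
```

```text
-160 ........................
-150 ........................
-140 ........................
-130 ........................
-120 ........................
-110 ........................
-100 ........................
-90 ........................
-80 #.......................
-70 ###..#..................
-60 ######..................
-50 #####.........#.........
-40 ####..........#.........
-30 ###..........##.........
-20 .##.......#####.........
-10 ##........#####.........
0 ..........#####.........
10 ..........#####.........
20 ..............#.........
30 ..............#.........
40 ........................
50 ........................
60 ........................
70 ........................
80 ........................
90 ............#...........
100 ............#####.......
110 ..............######....
120 .............#####.#....
130 .............#####......
140 .............####.......
150 ..............###.......
```

Both neighbours are clear of the fingers. Descending.

```bash
python3 -m jog '[[[0,-5,22,0,0,0,60],[0,-5,48,0,0,0,60],[0,-5,74,0,0,0,60],[0,-5,96,0,0,0,60],[0,-5,108,0,0,0,60]]]'>/dev/null; python3 -c "
from go import *
st();go(H[:2],.016,H[2])"
```

```text
t 2.65 tcp [ 0.5339 -0.1652  0.0252] incradle -69.9 308.0 yaw -161.2 tilt [ 0.0006 -0.0004] F x,y,z(cradle) 0.44 0.86 0.4 torque [ 0.07  0.01 -0.01] g 0.678 j [ -29.   25.  102.   -0.   53. -138.]
shift [-0.  -1.6  9.2] turn [-0.0006  0.0004  0.0024]
```

```bash
python3 -m jog '[[[0,-2,6,0,0,0.002,60],[0,-2,9,0,0,0.002,60],[0,-2,9,0,0,0.002,60],[0,-2,9,0,0,0.002,45],[0,-2,9,0,0,0.002,30]]]'>/dev/null; python3 -m jog '[[[0,0,0,0,0,0,25],[0,0,0,0,0,0,25],[0,0,0,0,0,0,25],[0,0,0,0,0,0,25],[0,0,0,0,0,0,25]]]'>/dev/null;python3 -c "
from go import *
st()"
```

```text
t 3.4833 tcp [ 0.5361 -0.1676  0.0186] incradle -72.5 310.0 yaw -161.32 tilt [ 0.0039 -0.0018] F x,y,z(cradle) 0.61 -1.56 6.91 torque [ 0.51  0.25 -0.1 ] g 0.403 j [ -29.   26.  102.    0.   53. -138.]
```

```bash
python3 -m jog '[[[0,0,-8,0,0,0,25],[0,0,-25,0,0,0,25],[0,0,-50,0,0,0,25],[0,0,-85,0,0,0,25],[0,0,-120,0,0,0,25]]]'>/dev/null; python3 -c "
from go import *
st();x=loc(C,-54,0);x=loc(C,-.054,0);print(x);go(x,.14,C[2]); grab('side','side2');crop('side2',270,80,430,200,5,'s2')"
```

```text
t 3.9 tcp [ 0.5344 -0.1669  0.139 ] incradle -70.7 309.5 yaw -161.33 tilt [ 0.0013 -0.0005] F x,y,z(cradle) -0.51 -0.5 -2.14 torque [ 0.03 -0.07  0.  ] g 0.406 j [ -29.   15.   99.    0.   66. -138.]
(np.float64(0.573426418469275), np.float64(0.14062613517628655))
shift [-135.4  278.8   -1.1] turn [-0.0006  0.0013  0.506 ]
```

View pics/s2.png

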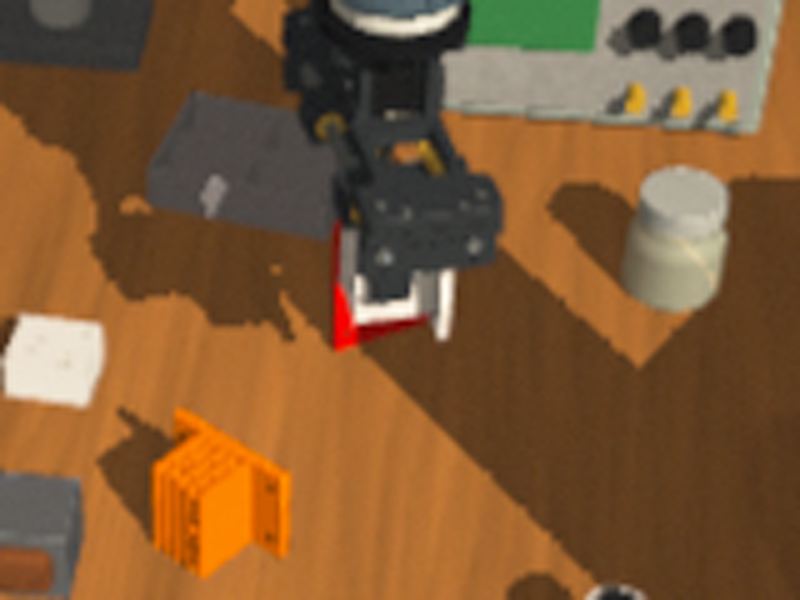

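```bash
python3 -m jog '[[[-10,20,-4,0,0,0.06,25],[-28,55,-6,0,0,0.16,25],[-45,92,-6,0,0,0.26,25],[-62,129,-6,0,0,0.36,25],[-80,166,-6,0,0,0.45,25]]]'>/dev/null; python3 -c "
from go import *
st();x=loc(C,-.056,0);go(x,.14,C[2])"
```

```text
t 4.3667 tcp [0.5609 0.0153 0.1527] incradle -64.2 125.5 yaw 172.58 tilt [ 0.0123 -0.0069] F x,y,z(cradle) -0.35 -0.54 -2.95 torque [ 0.06 -0.13 -0.07] g 0.405 j [-10.  13.  99.  -0.  67. -93.]
shift [  2.  125.8  12. ] turn [-0.0049  0.0132  0.0506]
```

```bash
python3 -m jog '[[[0,35,4,-0.005,0.013,0.05,25],[1,70,8,-0.005,0.013,0.05,25],[2,100,10,-0.005,0.013,0.05,25],[2,120,12,-0.005,0.013,0.05,25],[2,126,12,-0.005,0.013,0.05,25]]]'>/dev/null;python3 -m jog '[[[0,0,0,0,0,0,25],[0,0,0,0,0,0,25],[0,0,0,0,0,0,25],[0,0,0,0,0,0,25],[0,0,0,0,0,0,25]]]'>/dev/null; python3 -c "
from go import *
st();x=loc(C,-.056,0);go(x,.06,C[2]);grab('side','side3');grab('top','top3');crop('side3',260,160,400,300,5,'s3');crop('top3',235,160,335,260,6,'t3')"
```

```text
t 5.2 tcp [0.5748 0.1423 0.1396] incradle -55.1 -1.9 yaw 169.8 tilt [-0.0006  0.0005] F x,y,z(cradle) -0.19 0.9 -1.63 torque [-0.   -0.01 -0.01] g 0.406 j [  2.  19.  94.   0.  67. -77.]
shift [-1.  -1.9 79.6] turn [ 0.0004 -0.0007  0.0022]
```

View pics/s3.png

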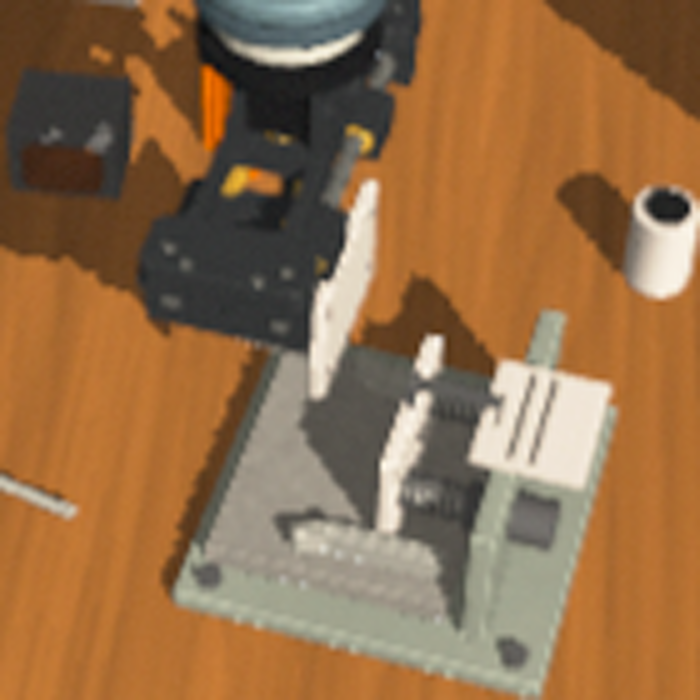

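View pics/t3.png

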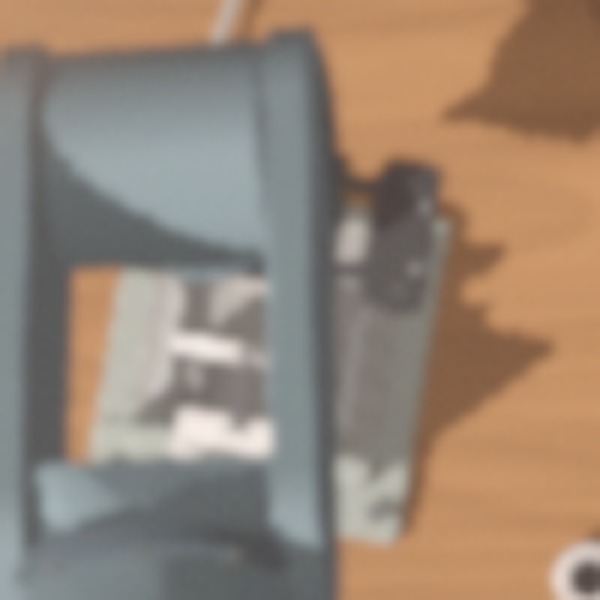

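Run:
```python
from go import *
from fit import *
import fit
s=manip.observe();p=s['tcp_pos'];a=np.radians(169.8)
z0=(p[2]-.0175)*1000
B=[(-20,20,-18,18,z0,z0+60),(20,26,-40,40,z0,z0+60)]
overlay('side3','side',(275,175,355,255),8,[((p[0],p[1],a),B,(0,0,255))],'s3o')
```

```text
(no output)
```

View pics/s3o.png

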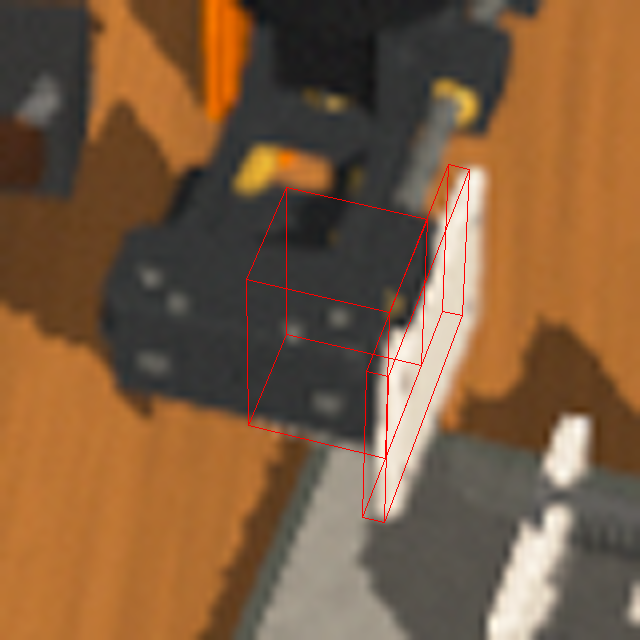

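```bash
python3 -m jog '[[[-1,-2,20,0,0,0.002,25],[-1,-2,42,0,0,0.002,25],[-1,-2,62,0,0,0.002,25],[-1,-2,75,0,0,0.002,25],[-1,-2,82,0,0,0.002,25]]]'>/dev/null;python3 -m jog '[[[0,0,0,0,0,0,25],[0,0,0,0,0,0,25],[0,0,0,0,0,0,25],[0,0,0,0,0,0,25],[0,0,0,0,0,0,25]]]'>/dev/null; python3 -c "
from go import *
st();x=loc(C,-.056,0);go(x,.0425,C[2]);grab('side','side4');crop('side4',270,180,400,300,6,'s4')"
```

```text
t 6.1333 tcp [0.5751 0.1402 0.0567] incradle -55.7 0.2 yaw 169.68 tilt [-0.0015  0.0005] F x,y,z(cradle) 0.52 0.12 -3.13 torque [ 0.02 -0.    0.02] g 0.405 j [  2.  25.  96.   0.  59. -77.]
shift [-0.3  0.1 14.2] turn [ 0.0003 -0.0015 -0.    ]
```

View pics/s4.png

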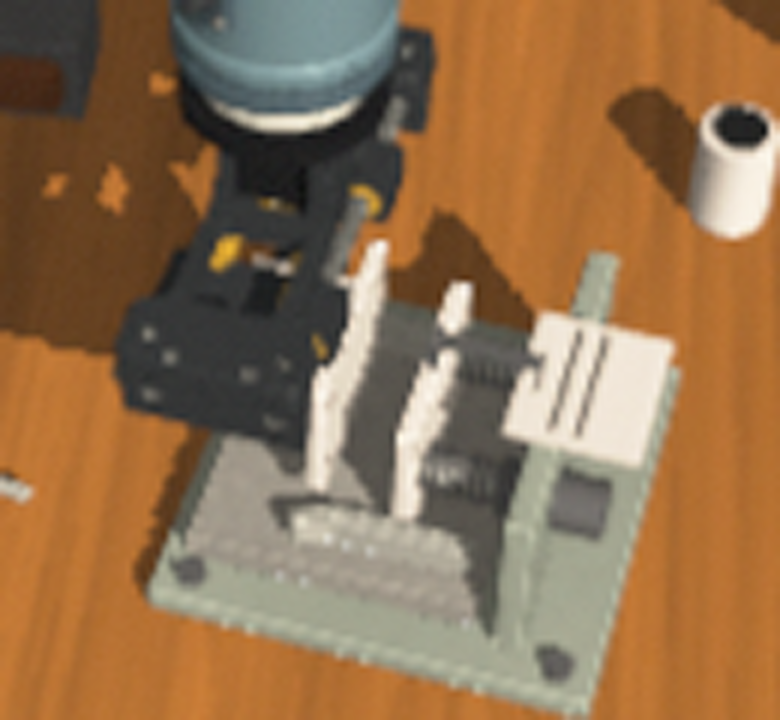

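```bash
python3 -m jog '[[[0,0,3,0,-0.001,0,25],[0,0,6,0,-0.001,0,25],[0,0,8,0,-0.001,0,25],[0,0,10,0,-0.001,0,25],[0,0,10,0,-0.001,0,25]]]'>/dev/null; python3 -c "
from go import *
st()"; python3 -m jog '[[[0,0,1,0,0,0,25],[0,0,2,0,0,0,25],[0,0,2,0,0,0,25],[0,0,2,0,0,0,25],[0,0,2,0,0,0,25]]]'>/dev/null; python3 -c "
from go import *
st()"
```

```text
t 6.6 tcp [0.5744 0.1402 0.0458] incradle -55.0 0.3 yaw 169.68 tilt [-0.002   0.0003] F x,y,z(cradle) -0.48 0.56 -3.07 torque [-0.03 -0.06 -0.04] g 0.41 j [  2.  26.  97.   0.  57. -77.]
t 7.0167 tcp [0.5744 0.1402 0.0438] incradle -55.0 0.3 yaw 169.68 tilt [-0.0019  0.0003] F x,y,z(cradle) 0.76 -0.16 -2.25 torque [ 0.01 -0.07 -0.03] g 0.407 j [  2.  26.  97.   0.  57. -77.]
```

```bash
python3 -m jog '[[[0,0,0.5,0,0,0,25],[0,0,1,0,0,0,25],[0,0,1,0,0,0,25],[0,0,1,0,0,0,25],[0,0,1,0,0,0,25]]]'>/dev/null; python3 -c "
from go import *
st()"
```

```text
t 7.4333 tcp [0.5745 0.1402 0.0436] incradle -55.1 0.2 yaw 169.69 tilt [-0.0019  0.0002] F x,y,z(cradle) 3.69 1.71 5.28 torque [-0.07  0.56  0.03] g 0.409 j [  2.  26.  97.   0.  57. -77.]
```

```bash
python3 -m jog '[[[2,0,-0.3,0,0,0,25],[6,0,-0.3,0,0,0,25],[10,0,-0.3,0,0,0,25],[14,0,-0.3,0,0,0,25],[17,0,-0.3,0,0,0,25]]]'>/dev/null; python3 -c "
from go import *
st();grab('side','side5');crop('side5',270,180,400,300,6,'s5')"
```

```text
t 7.85 tcp [0.5571 0.1433 0.0437] incradle -37.4 0.3 yaw 169.69 tilt [-0.0022  0.0002] F x,y,z(cradle) -0.82 -0.23 -2.27 torque [-0.08 -0.03 -0.04] g 0.405 j [  3.  25.  99.   0.  56. -77.]
```

View pics/s5.png

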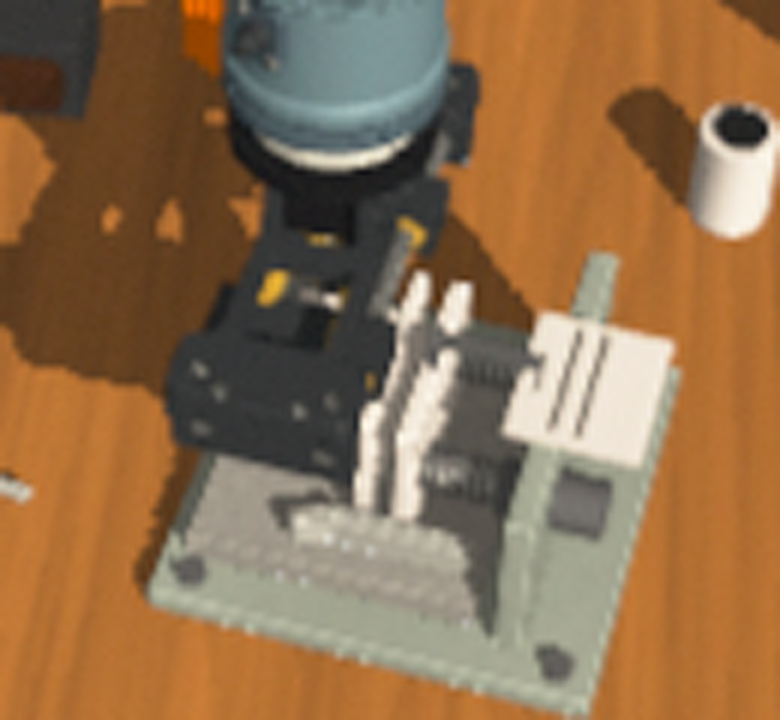

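```bash
python3 -m jog '[[[2,0,0,0,-0.002,0,25],[4,0,0,0,-0.002,0,25],[5,0,0,0,-0.002,0,25],[6,0,0,0,-0.002,0,25],[6,0,0,0,-0.002,0,25]]]'>/dev/null; python3 -c "
from go import *
st()"; python3 -m jog '[[[1,0,0,0,0,0,25],[2,0,0,0,0,0,25],[3,0,0,0,0,0,25],[4,0,0,0,0,0,25],[4,0,0,0,0,0,25]]]'>/dev/null; python3 -c "
from go import *
st()"
```

```text
t 8.3167 tcp [0.5505 0.1446 0.0437] incradle -30.7 0.2 yaw 169.71 tilt [-0.0011 -0.0002] F x,y,z(cradle) 0.12 0.43 -2.42 torque [-0.03  0.02  0.03] g 0.404 j [  3.  24. 100.  -0.  56. -77.]
t 8.7333 tcp [0.5467 0.1453 0.0437] incradle -26.8 0.2 yaw 169.71 tilt [-0.0005 -0.0002] F x,y,z(cradle) -1.84 -0.2 -3.48 torque [-0.01 -0.27  0.1 ] g 0.409 j [  3.  24. 101.  -0.  56. -77.]
```

```bash
python3 -m jog '[[[1,0,0.3,0,0,0,25],[2,0,0.3,0,0,0,25],[4,0,0.3,0,0,0,25],[5,0,0.3,0,0,0,25],[6,0,0.3,0,0,0,25]]]'>/dev/null; python3 -c "
from go import *
st();grab('side','side6');crop('side6',270,180,400,300,6,'s6')"
```

```text
t 9.15 tcp [0.5416 0.1463 0.0438] incradle -21.7 0.1 yaw 169.73 tilt [ 0.0017 -0.0003] F x,y,z(cradle) -5.56 -1.49 -5.2 torque [-0.01 -1.01  0.19] g 0.404 j [  3.  23. 101.  -0.  55. -77.]
```

View pics/s6.png

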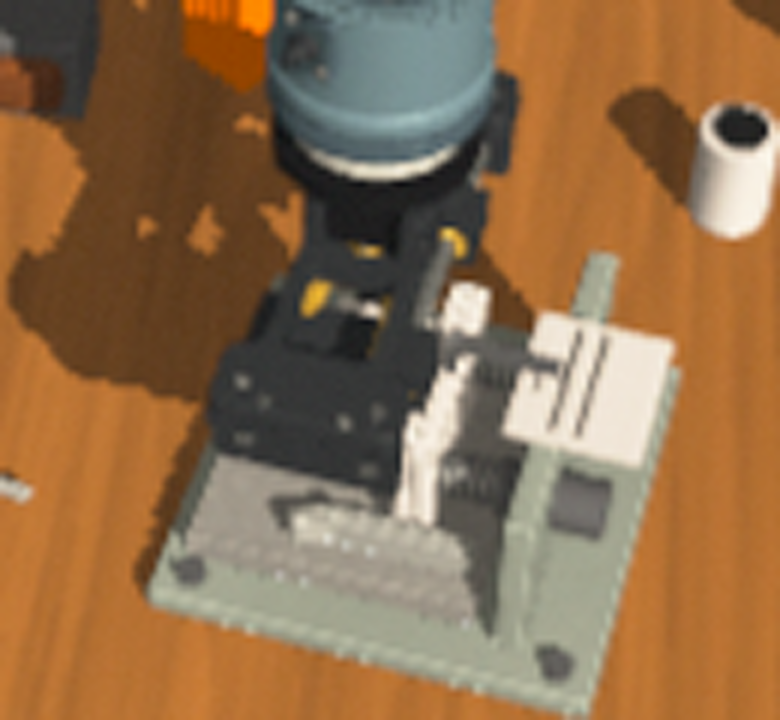

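```bash
python3 -m jog '[[[2,0,0.6,0,0,0,25],[3,0,0.8,0,0,0,25],[5,0,0.8,0,0,0,25],[6,0,0.8,0,0,0,25],[7,0,0.8,0,0,0,25]]]'>/dev/null; python3 -c "
from go import *
st();grab('side','side7');crop('side7',270,180,400,300,6,'s7')"
```

```text
t 9.6167 tcp [0.5369 0.1473 0.0439] incradle -16.9 0.0 yaw 169.75 tilt [ 0.0069 -0.0007] F x,y,z(cradle) -10.85 0.14 -6.63 torque [-0.09 -1.49  0.3 ] g 0.409 j [  3.  22. 102.  -0.  55. -77.]
```

View pics/s7.png

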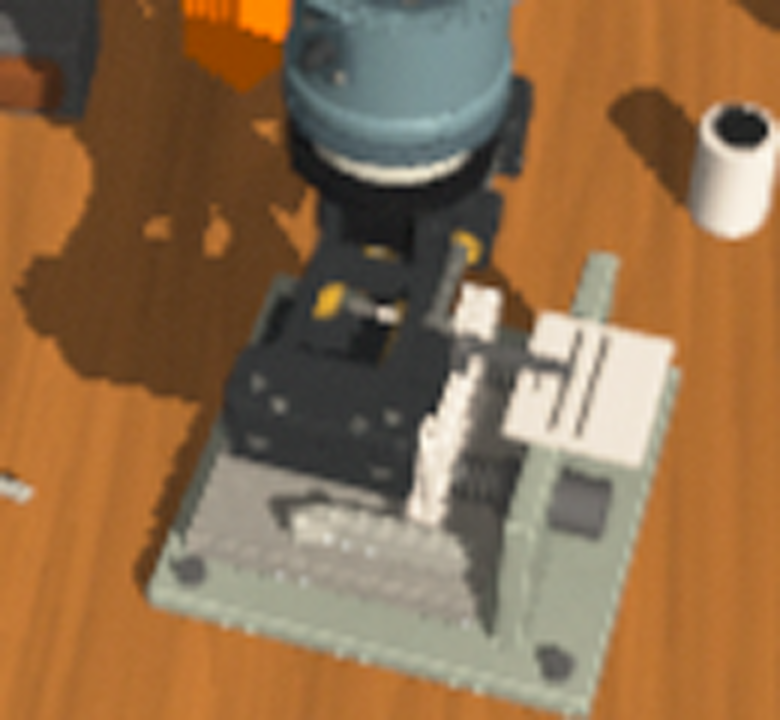

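```bash
python3 -c "
from go import *
go(loc(C,-.0145,0),.0432,C[2])"
```

```text
shift [ 2.3 -0.   0.6] turn [0.0005 0.0068 0.0012]
```

```bash
python3 -m jog '[[[1,0,0.3,0.0005,0.004,0.001,25],[1.5,0,0.6,0.0005,0.008,0.001,25],[2,0,1,0.0005,0.010,0.001,25],[2.5,0,1,0.0005,0.010,0.001,25],[3,0,1,0.0005,0.010,0.001,25]]]'>/dev/null; python3 -c "
from go import *
st();go(loc(C,-.0145,0),.0432,C[2])"
```

```text
t 10.0833 tcp [0.5367 0.1474 0.044 ] incradle -16.6 -0.0 yaw 169.71 tilt [0.003  0.0001] F x,y,z(cradle) -8.8 0.39 -5.03 torque [-0.31 -1.55  0.42] g 0.406 j [  3.  23. 102.  -0.  55. -77.]
shift [ 2.1 -0.   0.8] turn [0.0006 0.0029 0.0006]
```

```bash
python3 -m jog '[[[2,0,1,0.0005,0.006,0.001,25],[3,0,1.6,0.0005,0.010,0.001,25],[4,0,2,0.0005,0.010,0.001,25],[5,0,2.2,0.0005,0.010,0.001,25],[5.5,0,2.2,0.0005,0.010,0.001,25]]]'>/dev/null; python3 -c "
from go import *
st();go(loc(C,-.0135,0),.0432,C[2]);grab('side','side8');crop('side8',270,180,400,300,6,'s8')"
```

```text
t 10.5 tcp [0.5353 0.1476 0.0439] incradle -15.2 -0.1 yaw 169.7 tilt [0.0018 0.0004] F x,y,z(cradle) -10.48 1.49 -1.45 torque [-0.57 -1.73  0.51] g 0.404 j [  3.  22. 102.   0.  55. -77.]
shift [ 1.7 -0.1  0.7] turn [0.0007 0.0017 0.0003]
```

View pics/s8.png

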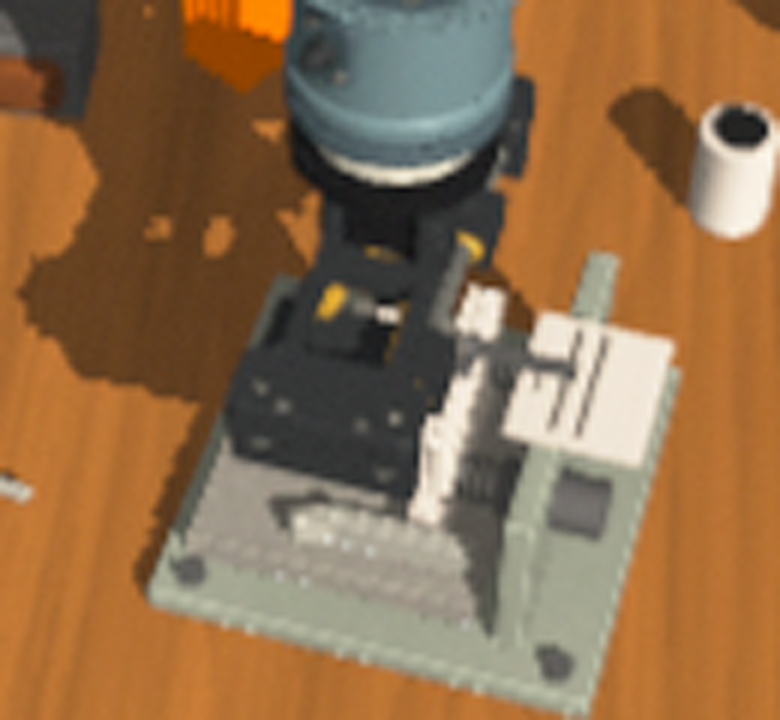

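```bash
python3 -m jog '[[[4,0,1.5,0,0.008,0,25],[5.5,0,2,0,0.010,0,25],[7,0,2.2,0,0.010,0,25],[7.5,0,2.4,0,0.010,0,25],[7.5,0,2.4,0,0.010,0,25]]]'>/dev/null; python3 -c "
from go import *
st();grab('side','side9');crop('side9',335,215,395,270,12,'s9')
st()"
```

```text
t 10.9667 tcp [0.5327 0.1482 0.044 ] incradle -12.6 -0.2 yaw 169.74 tilt [0.0024 0.0011] F x,y,z(cradle) -13.29 1.75 -1.66 torque [-0.63 -1.9   0.51] g 0.408 j [  3.  22. 103.   0.  55. -77.]
t 11.0167 tcp [0.5327 0.1482 0.044 ] incradle -12.6 -0.2 yaw 169.75 tilt [0.0023 0.001 ] F x,y,z(cradle) -11.39 1.92 -0.89 torque [-0.59 -1.84  0.46] g 0.401 j [  3.  22. 103.   0.  55. -77.]
```

View pics/s9.png

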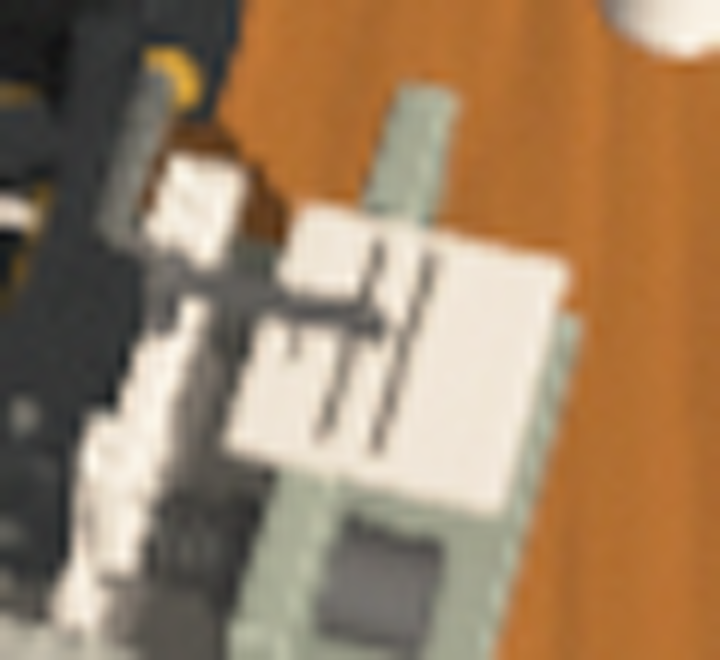

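```bash
python3 -c "
from go import *
p=atz('side',366.6,241.6,.097);d=p[:2]-np.array(C[:2]);print('tip in cradle',d@[np.cos(C[2]),np.sin(C[2])])
for (u,v) in ((357,320),(408,340)):
  p=atz('side',335+(u+.5)/12-.5,215+(v+.5)/12-.5,.091);d=p[:2]-np.array(C[:2]);print(d@[np.cos(C[2]),np.sin(C[2])])
"
python3 -m jog '[[[5,0,3,0,0.010,0,25],[5,0,3.5,0,0.010,0,25],[5,0,4,0,0.010,0,25],[5,0,4,0,0.010,0,25],[5,0,4,0,0.010,0,25]]]'>/dev/null; python3 -c "
from go import *
st();"
```

```text
tip in cradle 0.06168785312312317
0.055815631442214256
0.06608656273019857
t 11.4333 tcp [0.5331 0.1483 0.0436] incradle -13.0 -0.4 yaw 169.78 tilt [0.0036 0.0017] F x,y,z(cradle) -9.2 2.35 8.47 torque [-0.81 -1.27  0.33] g 0.408 j [  3.  22. 103.   0.  55. -77.]
```

```bash
python3 -m jog '[[[5,0,3,0.002,0.012,-0.001,25],[5,0,3,0.002,0.012,-0.001,25],[5,0,3,0.002,0.012,-0.001,25],[5,0,3,0.002,0.012,-0.001,25],[5,0,3,0.002,0.012,-0.001,25]]]'>/dev/null; python3 -c "
from go import *
st();grab('side','side10');crop('side10',335,215,395,270,12,'s10');crop('side10',290,200,390,290,8,'s10b')
st()"
```

```text
t 11.85 tcp [0.5331 0.1484 0.0436] incradle -13.0 -0.4 yaw 169.88 tilt [0.0017 0.0007] F x,y,z(cradle) -9.3 2.4 4.59 torque [-0.75 -1.53  0.42] g 0.404 j [  3.  22. 102.   0.  55. -77.]
t 11.9 tcp [0.5331 0.1484 0.0436] incradle -12.9 -0.4 yaw 169.88 tilt [0.0017 0.0007] F x,y,z(cradle) -9.78 2.44 5.1 torque [-0.78 -1.53  0.34] g 0.406 j [  3.  22. 102.   0.  55. -77.]
```

View pics/s10.png

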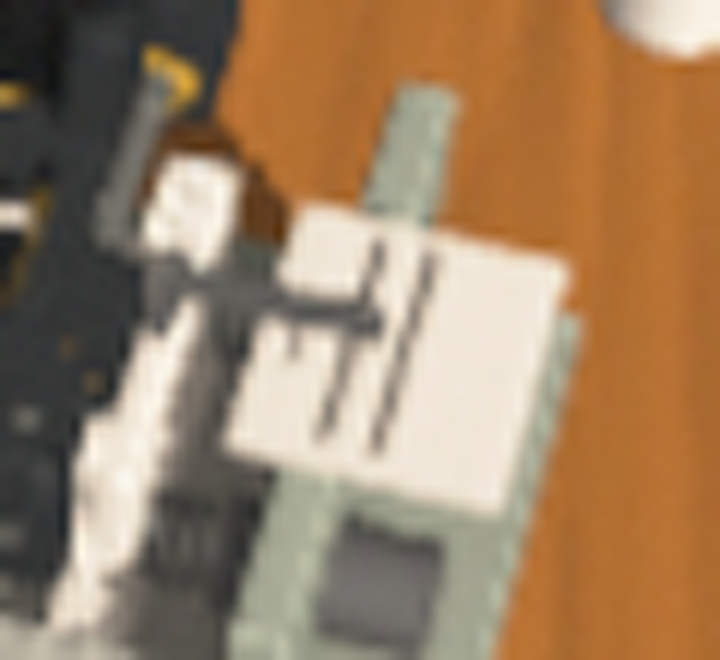

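View pics/s10b.png

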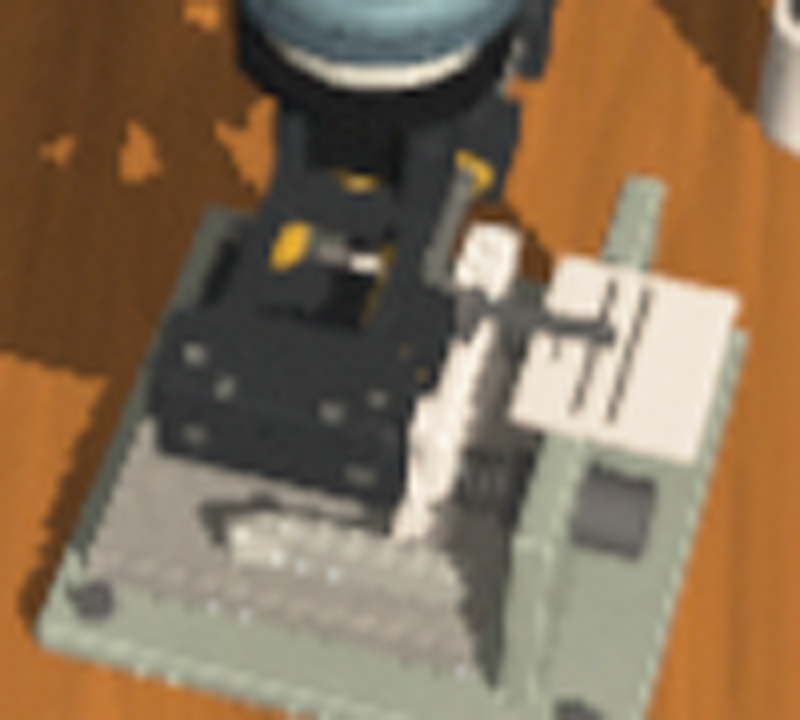

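```bash
python3 -c "
from go import *
for i in range(6): grab('side','side11')
st()
a=cv2.imread('pics/side0.png').astype(int);b=cv2.imread('pics/side11.png').astype(int)
"
```

```text
t 12.2 tcp [0.5331 0.1484 0.0436] incradle -12.9 -0.4 yaw 169.88 tilt [0.0017 0.0007] F x,y,z(cradle) -9.7 2.92 5.02 torque [-0.74 -1.53  0.36] g 0.408 j [  3.  22. 102.   0.  55. -77.]
```

View pics/side11.png

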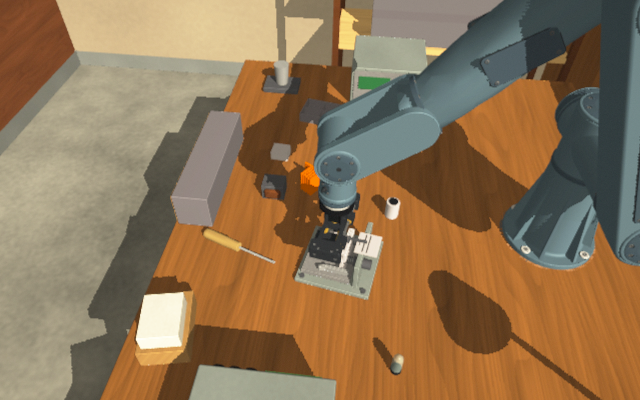

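The hold is stable and the bystanders in view haven't moved. Handing in.

```bash
python3 -c "
from workcell import manip
print(manip.close_job())"
```

```text
the job is handed in; nothing more can be done
None
```

The heatsink is seated on the cradle ledge between the guides and pressed in, with the pointer about midway between the two long marks. I handed the job in at about 12.2 s with the arm still holding it there.

**Last checks**
- **Pointer:** the tip reads about 15 mm in the side picture. The tool travelled 15.7 mm from first contact to the hold, and the deepest point reached was about 16 mm, so the end stop was never near.
- **Hold:** the pose stayed the same over the last 0.3 s. The gripper opening reads about 36 mm, which matches the block. The tool was tilted about 0.1°.
- **Seating:** during the push the part lifted about 0.4 mm, so I pressed it back down. The height returned to the contact height and the wrist reads about 5 N upward.
- **Other things:** the bystanders visible in the last side picture are where they were. The arm hid the red look-alike and the jar at that moment, but nothing came near them.

**What did not fully agree**
- **Push force:** the wrist reads about 9.7 N along the push, less than the roughly 12 N the pointer implies. I put this down to friction on the ledge and took the pointer picture as the measure. Even 9.7 N alone would place the pointer at about 12 mm, inside the marks.
- **Sideways force:** there is also a sideways force of about 2.5 to 3 N, and I did not find its cause.

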